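Load the vacuum leak tester and seat its cover

TASK

Load the vacuum leak tester: lay the valve disc that lies by itself on the bench flat on the seat in the middle of the test pot, then slide the cover plate across from its ledge until it settles over both locating pins and lies level and flush on the pot's rim. Last, swing both keepers all the way in over the cover, and leave the other things on the bench where they are.

Things in the scene. Friction and masses are not known exactly. Their poses are not given: they have to be found in the camera images.
- tester: the vacuum leak tester, fixed to the bench: grey base plate 180 x 246 mm, 14 mm high, with an aluminium pot block at its right end and a ledge at its left end. Origin under the middle of the base, on the bench; x points away from the robot, y to the left along its length (the cover slides towards -y), z up. A vacuum gauge 98 mm high stands behind the ledge (x = 76, y = 50 mm)
- ledge (a point): middle of the flat ledge on which the cover is parked, at x = 0, y = +58 mm in the tester's frame, 52.5 mm above the bench (7.5 mm above the rim). It is 126 mm wide in x and reaches from y = -5 to +121 mm, the left end open. Fences 5 mm higher than the ledge guide the cover in x with 1.5 mm play a side, from the left end to y = -34 mm
- rim (a point): middle of the pot's mouth, level with its flat rim, at x = 0, y = -60 mm in the tester's frame, 45 mm above the bench; axes as the tester's. The pot is a round well 72 mm across and 16 mm deep in a block 128 (x) x 108 (y) mm
- round_pin (a point): tip of the round locating pin, 47 mm in front of the pot's middle (x = -47 mm): 8 mm thick, standing 7 mm above the rim, straight for 2.5 mm and then tapering to a 2.8 mm tip. The tip is 0.5 mm below ledge height, so the cover slides over it and drops when its hole comes over the pin
- diamond_pin (a point): tip of the diamond-shaped locating pin, 47 mm behind the pot's middle (x = +47 mm): 8 mm in y, 5 mm in x, same height and taper
- seat (a point): middle of the top face of the round brass valve seat (17 mm across, 3 mm high) on the floor of the pot, straight below rim, 32 mm above the bench and 13 mm below the rim
- cover: loose steel cover plate, 114 mm (its x) x 102 mm (its y) x 10 mm, 0.5 to 0.95 kg, flat with no handle; origin at the middle of its underside, z up; it starts on the ledge. Two through holes of 9.5 mm lie 47 mm either side of the middle along its x. Seated, its origin is at rim, and its left edge (+y) is 51 mm left of the pot's middle
- disc: the valve disc to be tested, 27 mm across, 10 mm thick, lying flat on the bench to the left of the tester, with three lobes on its upper face; origin at the middle of its underside
- keeper_front (a joint): keeper: flat dark arm turning level on a post 77 mm in front of the pot's middle (tester x = -77, y = -60 mm). 0 = pointing at the pot's middle, over the cover's front edge (stop); grows to 1.9 rad as it swings out to the right (-y), where it starts. It runs 1.2 mm above a seated cover and is blocked by one that stands higher. Friction holds it (under 2 N at the knob)
- keeper_rear (a joint): the same keeper behind the pot, on a post 77 mm behind the pot's middle (x = +77, y = -60 mm in the tester's frame): 0 = pointing at the pot's middle, over the cover's back edge; grows as it swings out to the right (-y), where it starts; same stop and friction
- keeper_front_knob (a point): middle of the upright round black knob on the front keeper, 36 mm from its post's axis; the knob is 13 mm across, 26 mm high, from 64 to 90 mm above the bench, this point 78 mm above it
- keeper_rear_knob (a point): middle of the upright round black knob on the rear keeper, 36 mm from its post's axis; same size and height
- micrometer: bystander: micrometer lying behind and left of the tester, 59 x 145 x 28 mm, origin under its middle
- tweezers: bystander: steel tweezers lying in front of the tester, 49 x 108 x 8 mm, origin under their middle
- nut: bystander: nozzle nut standing in front and left of the tester, 28 mm across, 26 mm high, origin under its middle
- lap_pot: bystander: open steel dish 67 mm across, 30 mm high, behind the tester, origin under its middle
- fluid_jar: bystander: small jar 46 mm across, 71 mm high, behind the tester, origin under its middle

How it is judged:
By the outcome, as a careful person would: the job done as asked, in the order asked, and still so for the second after the job is handed in, with the robot touching nothing.
It also fails if it takes over 66 s, if anything falls off the work surface, if the arm or the gripper's body presses on something with over 40 N, if the wrist force passes 120 N, or if a joint passes its speed limit or range.

ROBOT

A 6-joint arm with a two-finger parallel gripper is mounted at the origin on a cart in front of the work surface, level with it; the furniture and walls round the work are solid. World frame = base frame: x ahead of the robot, y to its left, z up, the work surface at z = 0. Lengths are in mm, angles in rad, forces in N, time in s.
With the tool pointing down it reaches from about 350 to 875 mm from the base axis. Payload 4.2 kg.
Tool frame: the origin (TCP) lies midway between the tips of the shut fingers; the grasp point (between the pads) lies arm.grip_depth behind it (arm.grip_depth is the distance from the TCP to the grasp point, in mm); z points along the fingers, y is the direction in which the jaws open and shut (so a half turn about z gives the same grasp; the last joint's range is limited). The gripper opens to 85 mm and grips with 20 to 120 N. Pads are 22 mm wide; open, the fingers measure 114 mm over their backs; the gripper's body (76 mm by 85 mm) begins 54 mm behind the grasp point. The pads swing forward as they close: fully open they stand 13 mm farther back than shut.
Start: joints at [1.477, 0.385, 0.008, 0, -1.194, -0.259], TCP at [215.921, 586.496, 231.312] pointing down, gripper open.
Joint ranges: [-3.14, 3.14], [-1.21, 2.06], [-1.07, 1.41], [-3.16, 2.05], [-2.99, -0.16], [-3.1, 3.1]. Speed limits (rad/s): [2.79, 2.79, 3.14, 3.14, 3.14, 3.14].

INTERFACE

Orientations are given as a unit quaternion [x, y, z, w].
In Python, from bench import arm gives the robot as it stands.
- The arm moves only by the tool play_rows, never from a script. Its argument "motion" is one flat list of numbers, 7 for each row, row after row: the opening in per cent of the stroke, from 0 (shut) to 100 (fully open), then the shift along the world's x, y, z in cm, then the turn, a rotation vector about the world's x, y, z in degrees. A call has 1 to 5 rows; each row is the pose to reach, as a shift and turn from the pose commanded when the call began; what a row does not reach only later rows make up. A row lasts 1/8 s, in which the tool goes at most 62.5 mm and 10.7 degrees, less where a joint would pass 70% of its speed; a pose out of reach is approached as far as the arm can. A call with a gripper value outside its range is refused whole. The fingers move at their own pace and stop on an object; the grip force is fixed at half the most. Time passes only in rows, so rows that repeat a pose let the fingers close. It gives the time, the measured TCP pose, the force and the opening at its end, in the units of the state.
- arm.read_state(): the state, without advancing time (a new reading comes with each control period).
- arm.get_image(name): name is "scene" or "side" or "wrist"; returns (picture, depth): 420x560x3 uint8, red, green, blue; 420x560 float32, mm along the optical axis (not along the pixel's ray), 0 where there is no reading.
- arm.camera_info(name): a dict with "fovy" (degrees; the focal length in pixels is half the picture's height over the tangent of half this angle, whatever the lens; pixels are square), "cx", "cy" (the principal point, pixels), "k1" (the pictures are not rectified: a ray, as slopes to the right and down, at radius r is drawn at 1 + k1 r^2 times it, then the intrinsics apply), "R" (3x3) and "t" (3): a world point X has camera coordinates R X + t. Camera axes: x right, y down, z forward; pixel columns grow to the right and rows downward; lengths in mm; the calibration is good to about 2 mm. A picture is of the moment at which its call begins: read the wrist's pose just before it. camera_info takes no time and is no camera call; for the wrist camera it gives the pose at the moment of the call.
- arm.job_done(): hands the job in, once; it reports no verdict.
Trained networks look in the newest picture that a camera, given by its name, has taken for a name from the list of things; names that differ only in an ending like _2 or _b are one class to them, and where a whole thing is asked for, a point or a joint stands for the part that bears it (a point fixed in the world has none). Each returns a list of dicts, best first, with "confidence" (0 to 1); they miss things now and then, are a little off and sometimes report something else, mostly with a low value. They report only what shows in the picture. A call takes as long as a camera call.
- arm.outline_of(thing, camera): "mask" (420x560 bool, what is visible of it) and "extent" ([left, top, width, height] in pixels, round what is visible of it).
- arm.place_of(thing, camera): "uv" ([column, row] in pixels: a listed point, or the origin of a listed thing).
The state is a dict: "clock": time; "joints": joint angles; "joint_vel": joint speeds; "joint_efforts": joint torques, N m; "position": TCP position; "ee_rot": TCP orientation; "contact_force": force on the tool from outside, world axes, zero at the start; "wrist_torque": the same for the moment, N m; "gripper_width": finger opening in mm.
Only numpy, scipy, OpenCV 4.12 (cv2) and the standard library are available. Lean on these libraries where they do the work, as an engineer would, in place of code of your own. Each camera call takes 0.05 s, during which the arm holds its last target.

## Working session

There is one attempt and no reset: what is moved stays moved. The work goes in short steps, Python scripts to look and compute and a tool call to move; the robot and the scene stay as the last step left them, time stands still between calls to the robot, and variables do not carry over. Pictures are saved under pics/ and viewed, and the job is handed in when it is done.

Besides the shell and the picture viewer there is one more tool, called after "Call:" as name(argument=value, ...) on one line, values as JSON. play_rows: Moves the arm, as the interface text tells. Its arguments: {"type":"object","properties":{"motion":{"type":"array","items":{"type":"number"}}},"required":["motion"]}

```bash
ls; mkdir -p pics; cat > h.py <<'E'
import numpy as np, cv2
from bench import arm
def snap(n,fn):
    p,d=arm.get_image(n); cv2.imwrite('pics/'+fn,p[:,:,::-1]); return p,d
def K(ci):
    f=210/np.tan(np.radians(ci['fovy'])/2); return f
def ray(ci,uv):
    f=K(ci); q=np.array([(uv[0]-ci['cx'])/f,(uv[1]-ci['cy'])/f]); s=q.copy()
    for _ in range(30): s=q/(1+ci['k1']*(s@s))
    R=np.array(ci['R']);t=np.array(ci['t']);o=-R.T@t
    return o,R.T@np.array([s[0],s[1],1]),s
def atz(ci,uv,z):
    o,d,_=ray(ci,uv); return o+d*(z-o[2])/d[2]
def atd(ci,uv,dep):
    o,d,_=ray(ci,uv); return o+d*dep
def proj(ci,X):
    c=np.array(ci['R'])@np.array(X)+np.array(ci['t']); s=c[:2]/c[2]; s=s*(1+ci['k1']*(s@s)); return s*K(ci)+[ci['cx'],ci['cy']]
E
python3 - <<'E'
from h import *
s=arm.read_state(); print(s, arm.grip_depth)
for n in ['scene','side','wrist']:
    snap(n,n+'0.png'); ci=arm.camera_info(n); print(n,ci['fovy'],ci['k1'],-np.array(ci['R']).T@ci['t'])
    for th in ['tester','ledge','rim','seat','round_pin','diamond_pin','cover','disc','keeper_front_knob','keeper_rear_knob']:
        r=arm.place_of(th,n)
        print(th,[(np.round(x['uv'],1).tolist(),round(x['confidence'],2)) for x in r[:2]])
print(arm.read_state()['clock'])
E
```

```text
pics
{'clock': 0.0, 'joints': array([ 1.47658451e+00,  3.85544587e-01,  6.65424272e-03, -5.23289928e-04,
       -1.19401087e+00, -2.58567178e-01]), 'joint_vel': array([-1.83568461e-04,  5.65332634e-04, -1.41918553e-04,  1.84498245e-03,
       -3.59001420e-04, -2.59462012e-05]), 'joint_efforts': array([-1.45447589e-04, -3.92282259e+01,  1.88408285e+01,  4.18632746e+00,
       -4.57266826e-03,  8.21928978e-06]), 'position': array([215.73539254, 585.96880933, 230.23633116]), 'ee_rot': array([ 9.84466149e-01, -1.75571169e-01, -1.55978743e-04,  1.06885654e-03]), 'contact_force': array([-0.04499178,  0.26107376,  0.89883095]), 'wrist_torque': array([-0.00906516,  0.0306814 ,  0.02858005]), 'gripper_width': 85.39390578210443} 18.700000000000003
scene 42.84288644862733 -0.02761041934330002 [   8.32159821 -235.75730671  711.73822525]
tester [([313.6, 287.8], 0.8), ([284.1, 258.5], 0.58)]
ledge [([379.4, 221.9], 0.42)]
rim [([345.5, 282.3], 0.83)]
seat [([345.5, 282.9], 0.95), ([322.9, 199.9], 0.6)]
round_pin [([334.2, 303.0], 0.75)]
diamond_pin [([354.7, 261.1], 0.82), ([345.6, 283.5], 0.63)]
cover [([282.1, 256.1], 0.59)]
disc [([230.1, 254.0], 0.45)]
keeper_front_knob [([350.5, 303.4], 0.65)]
keeper_rear_knob [([379.5, 248.1], 0.68)]
side 50.52124068361702 -0.12923483875321817 [ 202.39657993 -493.55909291  531.18400033]
tester [([283.5, 266.9], 0.94)]
ledge []
rim [([311.0, 262.7], 0.91)]
seat [([311.0, 271.6], 0.9)]
round_pin [([295.4, 272.9], 0.58), ([328.9, 253.9], 0.47)]
diamond_pin [([332.3, 254.1], 0.95), ([262.8, 211.8], 0.63)]
cover [([274.3, 239.0], 0.66), ([285.5, 269.5], 0.48)]
disc []
keeper_front_knob [([299.5, 274.6], 0.68)]
keeper_rear_knob [([348.1, 243.8], 0.48)]
wrist 62.366178995257584 0.009225693900942664 [291.15541103 558.36177278 374.38177803]
tester []
ledge []
rim []
seat []
round_pin []
diamond_pin []
cover []
disc []
keeper_front_knob []
keeper_rear_knob []
1.65
```

View pics/scene0.png

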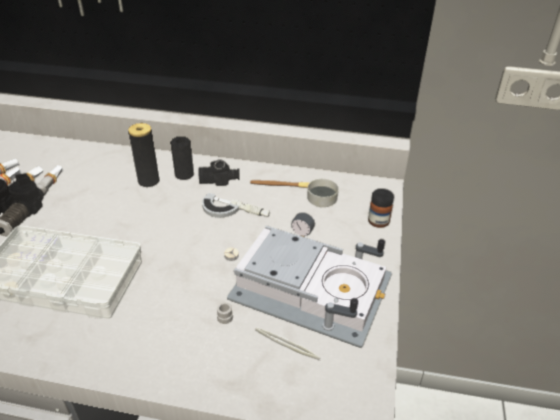

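View pics/side0.png

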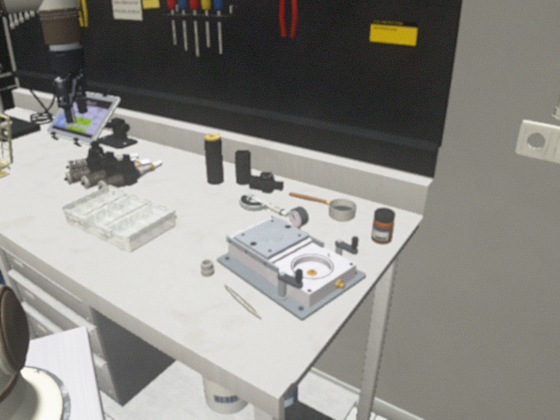

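View pics/wrist0.png

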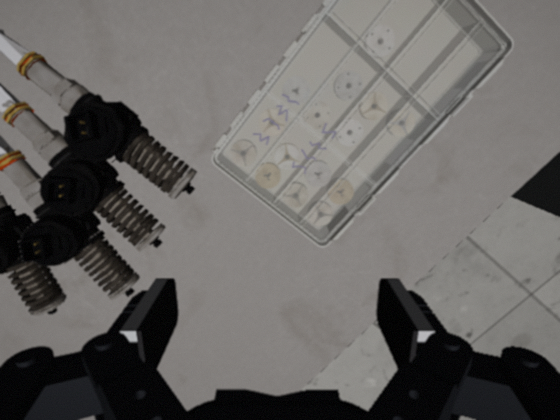

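```bash
python3 - <<'E'
from h import *
c=arm.camera_info('scene');d=arm.camera_info('side')
for n,z,a,b in [('rim',45,(345.5,282.3),(311,262.7)),('seat',32,(345.5,282.9),(311,271.6)),('rp',52,(334.2,303),(295.4,272.9)),('dp',52,(354.7,261.1),(332.3,254.1)),('cover',52.5,(282.1,256.1),(274.3,239)),('disc',0,(230.1,254),None),('kf',78,(350.5,303.4),(299.5,274.6)),('kr',78,(379.5,248.1),(348.1,243.8)),('tester',0,(313.6,287.8),(283.5,266.9))]:
    print(n,atz(c,a,z).round(1), atz(d,b,z).round(1) if b else '')
E
```

```text
rim [557.6  86.7  45. ] [560.1  96.7  45. ]
seat [567.2  92.2  32. ] [555.3  87.5  32. ]
rp [502.6  70.2  52. ] [514.2  73.3  52. ]
dp [603.8 101.   52. ] [605.5  94.5  52. ]
cover [527.8 203.7  52.5] [529.6 192.2  52.5]
disc [507.1 316.2   0. ] 
kf [499.4  38.8  78. ] [501.2  35.2  78. ]
kr [635.5  74.1  78. ] [628.6  78.4  78. ]
tester [545.6 143.3   0. ] [536.  163.5   0. ]
```

The pictures show the tester at about scene (313,288), turned about 14 degrees. The disc is at scene (231,254), clear of its neighbours. I'll fly over for a close wrist view.

Call:
play_rows(motion=[100,4.2,-4.3,0.4,0,0,-8,100,8.4,-8.6,0.8,0,0,-16,100,12.6,-12.9,1.2,0,0,-24,100,16.8,-17.2,1.6,0,0,-32,100,21,-21.5,2,0,0,-40])

```text
clock: 2.28
position: [427.1, 370.1, 251.8]
ee_rot: [0.864, -0.503, 0.0, -0.0]
contact_force: [-0.0, 0.7, -0.3]
gripper_width: 85.3
```

Call:
play_rows(motion=[100,4.5,-4.5,0,0,0,-8,100,9,-9,0,0,0,-16,100,9,-9,0,0,0,-16,100,9,-9,0,0,0,-16])

```text
clock: 2.78
position: [516.0, 281.3, 251.1]
ee_rot: [0.787, -0.617, -0.0, 0.0]
contact_force: [-0.7, 0.2, -0.6]
gripper_width: 85.2
```

```bash
python3 - <<'E'
from h import *
s=arm.read_state(); print(s['position'],s['ee_rot'],s['clock'])
ci=arm.camera_info('wrist')
p,d=snap('wrist','w1.png'); np.save('w1d.npy',d)
import pickle; pickle.dump(ci,open('w1.pkl','wb'))
for th,z in [('rim',45),('seat',32),('round_pin',52),('diamond_pin',52),('cover',52.5),('disc',0),('keeper_front_knob',78),('keeper_rear_knob',78),('ledge',52.5)]:
    for x in arm.place_of(th,'wrist')[:2]:
        print(th,np.round(x['uv'],1),round(x['confidence'],2),atz(ci,x['uv'],z).round(1))
E
```

```text
[515.97327525 281.25117165 251.14730373] [ 7.86701849e-01 -6.17333115e-01 -1.36339242e-04  8.21388716e-05] 2.775
rim [400.1 139.9] 0.6 [406.6 212.3  45. ]
cover [289.1  92.7] 0.86 [524.6 195.8  52.5]
disc [281.6 199.9] 0.96 [501.8 312.7   0. ]
```

View pics/w1.png

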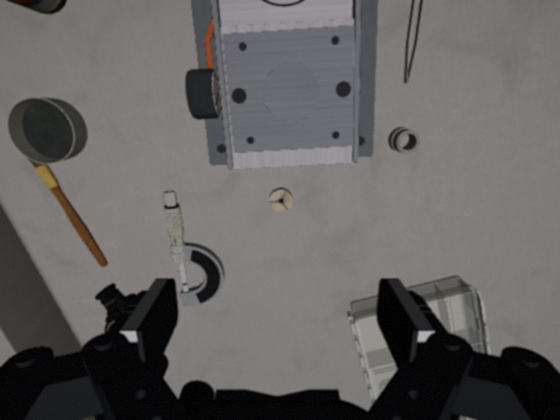

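```bash
python3 - <<'E'
from h import *
import pickle
ci=pickle.load(open('w1.pkl','rb'));d=np.load('w1d.npy')
for n,uv,z in [('h+',(239,96),62.5),('h-',(343,89),62.5),('bl',(210,165),14),('br',(372,157),14),('disc',(281,200),10)]:
    print(n,atz(ci,uv,z).round(1), d[uv[1],uv[0]], atd(ci,uv,d[uv[1],uv[0]]).round(1))
print(atd(ci,(330,220),d[220,330]), atd(ci,(290,90),d[90,290]))
for x in arm.outline_of('disc','wrist')[:2]:
    m=x['mask']; v,u=np.nonzero(m); e=x['extent']; print(x['confidence'],e,u.mean(),v.mean())
    for z in (0,8,10): print(atz(ci,(u.mean(),v.mean()),z).round(1))
p=cv2.imread('pics/w1.png')[150:250,230:340]; cv2.imwrite('pics/w1c.png',cv2.resize(p,None,fx=6,fy=6,interpolation=cv2.INTER_CUBIC))
E
```

```text
h+ [568.3 209.5  62.5] 312.8966 [568.1 209.5  64.2]
h- [478.6 181.4  62.5] 312.10303 [478.7 181.5  63.2]
bl [589.4 288.8  14. ] 396.7329 [5.914e+02 2.918e+02 4.000e-01]
br [418.6 237.8  14. ] 394.1546 [4.145e+02 2.390e+02 4.000e-01]
disc [503.3 310.2  10. ] 409.05637 [502.5 312.7   1.2]
[439.32508361 322.89701031   1.25518227] [524.75127097 193.61132469  63.6733738 ]
0.82 [270.4, 187.3, 20.7, 24.4] 279.5567928730512 199.13140311804008
[504.4 312.4   0. ]
[505.  310.1   8. ]
[505.1 309.6  10. ]
```

View pics/w1c.png

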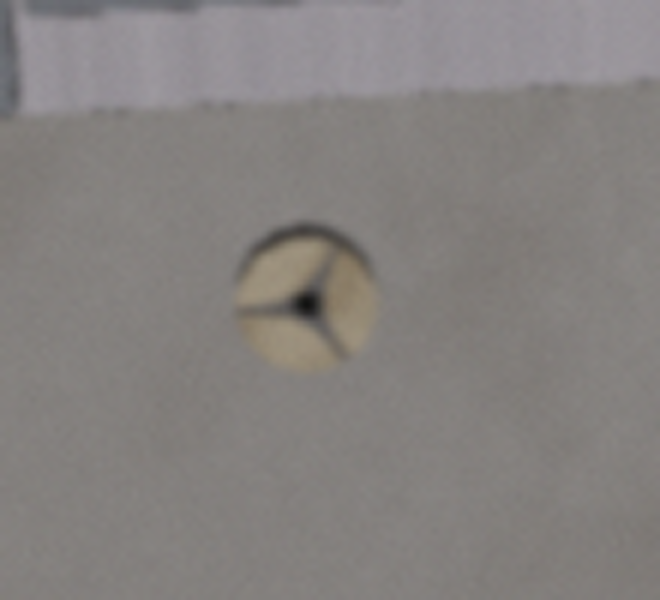

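Call:
play_rows(motion=[100,-0.4,1.0,-5,0,0,3,100,-1.0,2.5,-11,0,0,3,100,-1.3,3.0,-17,0,0,3,60,-1.3,3.0,-20,0,0,3,60,-1.3,3.0,-21,0,0,3])

```text
clock: 3.95
position: [502.1, 310.7, 39.2]
ee_rot: [0.803, -0.596, -0.0, 0.002]
contact_force: [0.9, 0.2, 0.8]
gripper_width: 52.1
```

Call:
play_rows(motion=[60,0,0,0,0,0,0])

```text
clock: 4.08
position: [503.3, 311.7, 41.6]
ee_rot: [0.803, -0.596, 0.0, -0.0]
contact_force: [-0.1, 0.6, 1.3]
gripper_width: 51.1
```

```bash
python3 - <<'E'
from h import *
s=arm.read_state(); print(s['position'],s['ee_rot'],s['clock'],s['gripper_width'])
ci=arm.camera_info('wrist')
p,d=snap('wrist','w2.png')
P=s['position']; print('tcp px',proj(ci,P), proj(ci,[P[0],P[1],0]),proj(ci,[P[0],P[1],8]))
for x in arm.place_of('disc','wrist')[:2]: print(x,atz(ci,x['uv'],0))
for x in arm.outline_of('disc','wrist')[:2]:
    m=x['mask']; v,u=np.nonzero(m); print(x['confidence'],x['extent'],u.mean(),v.mean(),atz(ci,(u.mean(),v.mean()),8))
E
```

```text
[503.31547033 311.73042934  41.57486735] [ 8.02819129e-01 -5.96222620e-01  1.51661180e-04 -1.06066475e-04] 4.075 51.1268550146348
tcp px [276.18973258 280.70288733] [276.27147813 244.72322598] [276.25835776 250.5011143 ]
{'uv': [276.8, 244.1], 'confidence': 0.67} [503.13625283 311.26767351   0.        ]
0.95 [251.6, 221.5, 47.4, 51.8] 275.57071464267864 246.35732133933033 [504.40499278 309.44031461   8.        ]
```

View pics/w2.png

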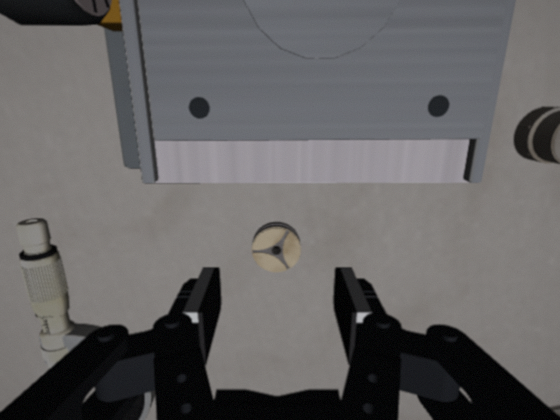

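Call:
play_rows(motion=[60,0,-0.05,-2.5,0,0,0,60,0,-0.05,-4.0,0,0,0,60,0,-0.05,-4.0,0,0,0,20,0,-0.05,-4.0,0,0,0,10,0,-0.05,-4.0,0,0,0])

```text
clock: 4.85
position: [503.6, 311.6, 2.6]
ee_rot: [0.803, -0.596, 0.0, -0.001]
contact_force: [-0.9, 0.1, 2.9]
gripper_width: 23.5
```

Call:
play_rows(motion=[10,0,0,0,0,0,0,10,0,0,0,0,0,0])

```text
clock: 5.1
position: [503.6, 311.6, 2.6]
ee_rot: [0.803, -0.596, 0.0, -0.001]
contact_force: [-1.5, -0.7, 6.1]
gripper_width: 23.5
```

Call:
play_rows(motion=[10,0,0,3,0,0,0,10,0,0,8,0,0,0,10,0,0,9,0,0,0])

```text
clock: 5.48
position: [504.5, 312.5, 95.0]
ee_rot: [0.803, -0.596, 0.001, -0.004]
contact_force: [0.1, 0.2, -0.9]
gripper_width: 23.7
```

```bash
python3 - <<'E'
from h import *
s=arm.read_state(); print(s['position'],s['ee_rot'],s['clock'],s['gripper_width'])
p,d=snap('wrist','w3.png')
cv2.imwrite('pics/w3c.png',cv2.resize(p[200:320,200:360,::-1],None,fx=5,fy=5,interpolation=cv2.INTER_CUBIC))
E
```

```text
[504.51619544 312.5064799   94.95786091] [ 8.02890032e-01 -5.96116256e-01  6.50468945e-04 -3.54727940e-03] 5.475 23.67555164448932
```

View pics/w3.png

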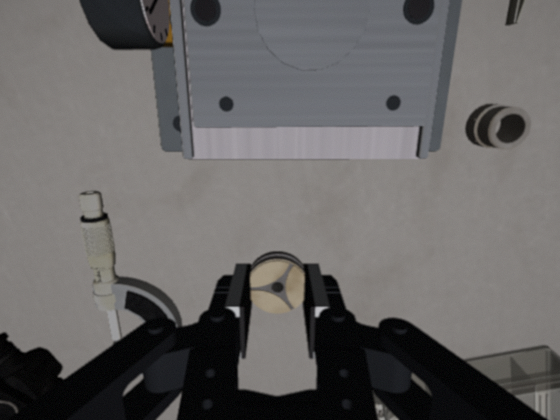

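View pics/w3c.png

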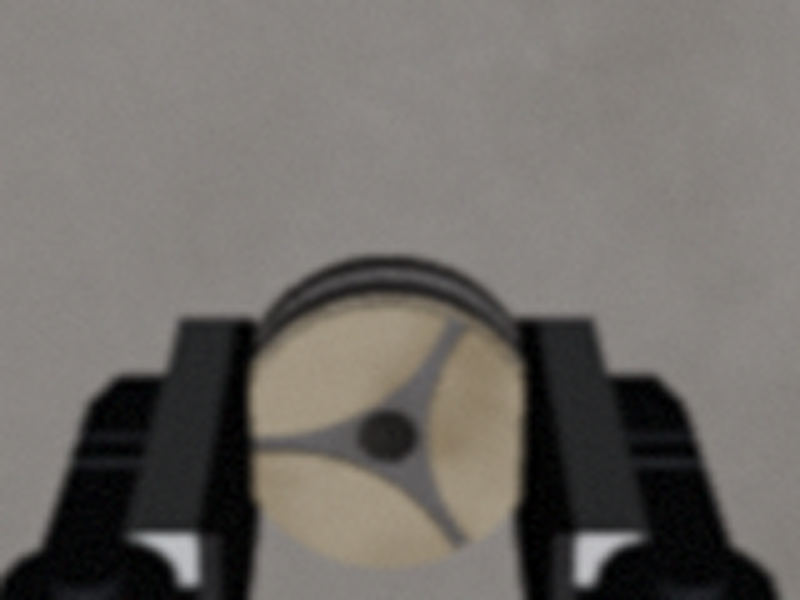

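Call:
play_rows(motion=[10,0.6,-3,4,0,0,0,10,1.5,-8,8,0,0,0,10,2.5,-12.5,10,0,0,0,10,3,-14.5,10,0,0,0,10,3,-14.5,10,0,0,0])

```text
clock: 6.15
position: [532.2, 164.6, 189.5]
ee_rot: [0.802, -0.597, -0.001, 0.001]
contact_force: [-0.2, 0.9, -1.2]
gripper_width: 23.4
```

Call:
play_rows(motion=[10,0,0,0,0,0,0])

```text
clock: 6.28
position: [532.3, 166.3, 189.6]
ee_rot: [0.803, -0.596, -0.001, 0.001]
contact_force: [0.3, 0.4, -0.2]
gripper_width: 23.7
```

```bash
python3 - <<'E'
from h import *
import pickle
s=arm.read_state(); print(s['position'],s['ee_rot'],s['clock'],s['gripper_width'])
ci=arm.camera_info('wrist')
p,d=snap('wrist','w4.png'); np.save('w4d.npy',d)
pickle.dump(ci,open('w4.pkl','wb'))
for th,z in [('rim',45),('seat',32),('round_pin',52),('diamond_pin',52),('cover',52.5),('disc',s['position'][2]-2.6),('keeper_front_knob',78),('keeper_rear_knob',78),('ledge',52.5)]:
    for x in arm.place_of(th,'wrist')[:2]:
        print(th,np.round(x['uv'],1),round(x['confidence'],2),atz(ci,x['uv'],z).round(1))
E
```

```text
[532.25807994 166.32763527 189.59425269] [ 8.02837688e-01 -5.96195860e-01 -7.11091575e-04  1.27932231e-03] 6.275 23.682119351934467
rim [272.6  95.9] 0.56 [558.4  88.5  45. ]
seat [273.   95.5] 0.9 [558.3  88.1  32. ]
round_pin [332.7  93. ] 0.64 [514.9  73.2  52. ]
round_pin [392.2 265.2] 0.2 [414.5 195.4  52. ]
diamond_pin [213.6  96.8] 0.92 [601.4 102.3  52. ]
cover [277.7 235. ] 0.73 [521.3 196.9  52.5]
cover [277.1 162.7] 0.71 [540.1 136.6  52.5]
disc [279.9 277.5] 0.72 [530.6 165.6 187. ]
disc [275.3  96. ] 0.44 [556.1  88.6 187. ]
keeper_front_knob [379.9  35.2] 0.96 [501.1  31.8  78. ]
keeper_rear_knob [153.7  39. ] 0.87 [643.4  77.4  78. ]
keeper_rear_knob [411.1 150.8] 0.43 [450.4  95.8  78. ]
ledge [ 23.1 236.6] 0.66 [731.4 261.6  52.5]
```

View pics/w4.png

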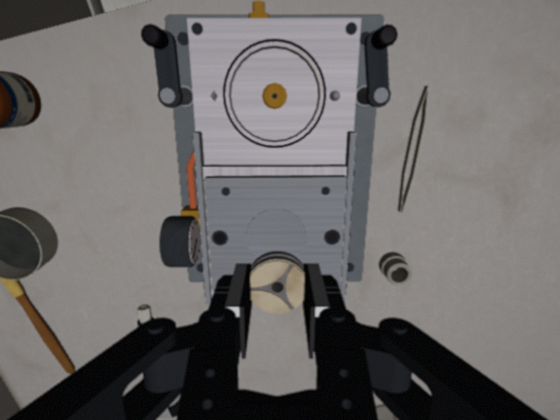

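```bash
python3 - <<'E'
from h import *
import pickle
ci=pickle.load(open('w4.pkl','rb'));d=np.load('w4d.npy')
p=cv2.imread('pics/w4.png')
hsv=cv2.cvtColor(p,cv2.COLOR_BGR2HSV); m=(hsv[...,1]>120)&(hsv[...,0]<30); m[:75]=0;m[120:]=0;m[:,:250]=0;m[:,300:]=0
v,u=np.nonzero(m); print(len(u),u.min(),u.max(),v.min(),v.max())
c=((u.min()+u.max())/2,(v.min()+v.max())/2); print('seat',c,atz(ci,c,32))
cv2.imwrite('pics/w4c.png',cv2.resize(p[20:180,140:410],None,fx=2.9,fy=2.9,interpolation=cv2.INTER_CUBIC))
P=np.array([532.26,166.33,189.6]);print(proj(ci,P),proj(ci,P+[0,0,5]),atz(ci,(277.3,287),P[2]+5))
E
```

```text
428 263 285 84 107
seat (np.float64(274.0), np.float64(95.5)) [557.48603985  87.82621176  32.        ]
[276.17055115 280.72013764] [276.19344377 286.27180986] [531.67478175 166.54216885 194.6       ]
```

View pics/w4c.png

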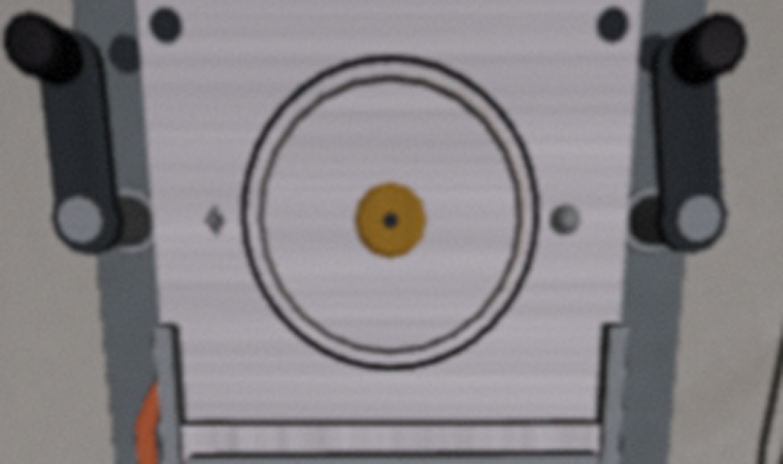

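Call:
play_rows(motion=[10,1.6,-5,0,0,0,0,10,2.55,-7.9,-3,0,0,0,10,2.55,-7.9,-8,0,0,0,10,2.55,-7.9,-11.0,0,0,0,10,2.55,-7.9,-11.0,0,0,0])

```text
clock: 7.4
position: [556.9, 86.2, 79.1]
ee_rot: [0.803, -0.597, -0.001, 0.002]
contact_force: [0.9, 0.4, -0.3]
gripper_width: 24.0
```

Call:
play_rows(motion=[10,0,0,0,0,0,0,10,0,0,0,0,0,0])

```text
clock: 7.65
position: [559.6, 87.6, 83.2]
ee_rot: [0.803, -0.596, 0.001, -0.002]
contact_force: [-0.1, -0.0, -0.0]
gripper_width: 23.7
```

```bash
python3 - <<'E'
from h import *
import pickle
s=arm.read_state(); P=s['position'];print(P,s['ee_rot'],s['clock'],s['gripper_width'])
ci=arm.camera_info('wrist')
p,d=snap('wrist','w5.png'); np.save('w5d.npy',d)
pickle.dump(ci,open('w5.pkl','wb'))
for dz in(0,5,-2.6): print(dz,proj(ci,P+[0,0,dz]))
for th,z in [('rim',45),('seat',32),('round_pin',52),('diamond_pin',52),('disc',P[2]-2.6)]:
    for x in arm.place_of(th,'wrist')[:2]:
        print(th,np.round(x['uv'],1),round(x['confidence'],2),atz(ci,x['uv'],z).round(1))
E
```

```text
[559.57985703  87.60910562  83.1574692 ] [ 0.80290676 -0.59610177  0.00099011 -0.00156081] 7.65 23.690273223559398
0 [276.14998664 280.68181565]
5 [276.09941082 286.23874107]
-2.6 [276.17512264 277.92002564]
rim [280.4 249.4] 0.69 [557.   88.3  45. ]
rim [280.9 300.5] 0.46 [546.9 120.2  45. ]
seat [281.4 239. ] 0.73 [556.6  87.2  32. ]
diamond_pin [194.9 257.1] 0.86 [601.8 103.5  52. ]
disc [275.4 275. ] 0.61 [560.4  86.2  80.6]
```

View pics/w5.png

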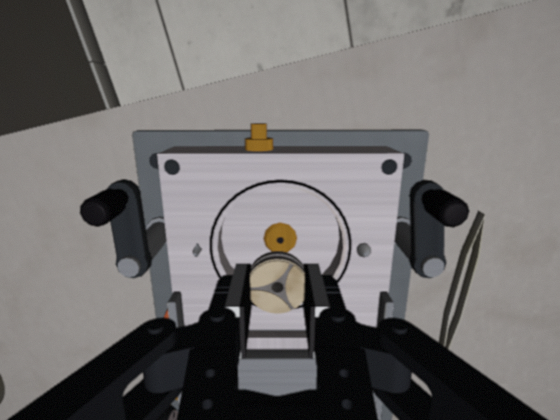

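Call:
play_rows(motion=[10,0,0,0,0,0,0,10,0,0,0,0,0,0])

```text
clock: 8.2
position: [558.4, 87.0, 81.3]
ee_rot: [0.803, -0.596, -0.0, 0.0]
contact_force: [-0.6, 0.4, 0.0]
gripper_width: 23.4
```

```bash
python3 - <<'E'
from h import *
import pickle
s=arm.read_state(); P=s['position'];print(P,s['ee_rot'],s['clock'],s['gripper_width'])
ci=arm.camera_info('wrist')
p,d=snap('wrist','w6.png')
cv2.imwrite('pics/w6c.png',cv2.resize(p[170:330,150:420,::-1],None,fx=2.9,fy=2.9,interpolation=cv2.INTER_CUBIC))
pickle.dump(ci,open('w6.pkl','wb'))
hsv=cv2.cvtColor(p,cv2.COLOR_RGB2HSV); m=(hsv[...,1]>120)&(hsv[...,0]<30); m[:200]=0;m[265:]=0;m[:,:250]=0;m[:,310:]=0
v,u=np.nonzero(m); c=((u.min()+u.max())/2,v.min()+ (u.max()-u.min())/2);print(c,u.min(),u.max(),v.min(),v.max(),atz(ci,c,32))
E
```

```text
[558.41113523  86.98769401  81.3097554 ] [ 8.02751633e-01 -5.96313521e-01 -5.20777509e-06  3.65814690e-05] 8.2 23.42377898128184
(np.float64(277.5), np.float64(240.5)) 262 293 225 252 [557.4917433   87.36316769  32.        ]
```

View pics/w6c.png

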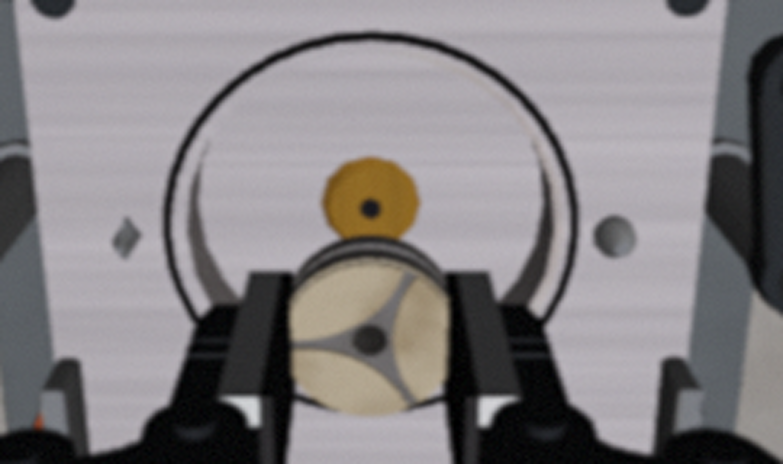

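Call:
play_rows(motion=[10,-0.05,0.1,-1.0,0,0,0,10,-0.05,0.1,-2.0,0,0,0,10,-0.05,0.1,-3.0,0,0,0,10,-0.05,0.1,-3.8,0,0,0,10,-0.05,0.1,-4.3,0,0,0])

```text
clock: 8.88
position: [557.7, 87.9, 37.5]
ee_rot: [0.803, -0.596, -0.0, 0.0]
contact_force: [0.3, -0.9, 0.2]
gripper_width: 23.6
```

Call:
play_rows(motion=[10,0,0,-0.1,0,0,0,10,0,0,-0.2,0,0,0,10,0,0,-0.3,0,0,0,10,0,0,-0.35,0,0,0,10,0,0,-0.35,0,0,0])

```text
clock: 9.5
position: [558.0, 88.0, 34.9]
ee_rot: [0.803, -0.596, 0.0, -0.0]
contact_force: [0.1, -0.1, 0.3]
gripper_width: 23.5
```

Call:
play_rows(motion=[10,0,0,-0.05,0,0,0,10,0,0,-0.1,0,0,0,10,0,0,-0.1,0,0,0])

```text
clock: 9.88
position: [558.1, 88.0, 34.6]
ee_rot: [0.803, -0.596, 0.0, -0.0]
contact_force: [-1.2, 0.6, 4.8]
gripper_width: 23.2
```

Call:
play_rows(motion=[10,0,0,-0.05,0,0,0,10,0,0,-0.1,0,0,0,10,0,0,-0.1,0,0,0])

```text
clock: 10.25
position: [558.1, 88.0, 34.5]
ee_rot: [0.803, -0.596, 0.0, -0.0]
contact_force: [-4.1, -0.4, 11.0]
gripper_width: 23.7
```

Call:
play_rows(motion=[27,0,0,0.1,0,0,0,31,0,0,0.2,0,0,0,34,0,0,0.2,0,0,0,37,0,0,0.2,0,0,0,38,0,0,0.2,0,0,0])

```text
clock: 10.88
position: [557.9, 88.0, 34.6]
ee_rot: [0.803, -0.596, -0.0, 0.0]
contact_force: [0.4, 0.5, 0.2]
gripper_width: 32.1
```

Call:
play_rows(motion=[38,0,0,0.2,0,0,0,38,0,0,1.0,0,0,0,38,0,0,3,0,0,0,38,0,0,6,0,0,0,38,0,0,9,0,0,0])

```text
clock: 11.5
position: [557.9, 88.0, 126.3]
ee_rot: [0.803, -0.596, 0.0, -0.0]
contact_force: [-0.4, 0.3, 0.7]
gripper_width: 32.6
```

Call:
play_rows(motion=[38,-1,3.5,3,0,0,0,38,-2,7,4,0,0,0,38,-2,7,4,0,0,0,38,-2,7,4,0,0,0])

```text
clock: 12.0
position: [537.6, 157.7, 164.8]
ee_rot: [0.803, -0.596, -0.0, 0.0]
contact_force: [-1.2, -0.0, 0.4]
gripper_width: 32.6
```

```bash
python3 - <<'E'
from h import *
import pickle
s=arm.read_state(); P=s['position'];print(P,s['ee_rot'],s['clock'],s['gripper_width'])
ci=arm.camera_info('wrist')
p,d=snap('wrist','w7.png')
pickle.dump(ci,open('w7.pkl','wb'))
cv2.imwrite('pics/w7c.png',cv2.resize(p[20:180,150:420,::-1],None,fx=2.9,fy=2.9,interpolation=cv2.INTER_CUBIC))
for th,z in [('rim',45),('round_pin',52),('diamond_pin',52),('disc',32),('cover',52.5),('keeper_front_knob',78),('keeper_rear_knob',78)]:
    for x in arm.place_of(th,'wrist')[:1]:
        print(th,np.round(x['uv'],1),round(x['confidence'],2),atz(ci,x['uv'],z).round(1))
E
```

```text
[537.61840608 157.70792029 164.81414399] [ 8.02790813e-01 -5.96260735e-01 -1.27143690e-04  1.74238223e-04] 12.0 32.60352913938991
round_pin [344.4 107.3] 0.69 [513.   72.7  52. ]
diamond_pin [210.2 111.5] 0.61 [602.9 102.9  52. ]
disc [276.3 108. ] 0.66 [558.7  87.6  32. ]
cover [277.1 258.3] 0.89 [524.5 198.5  52.5]
keeper_front_knob [395.3  49. ] 0.92 [500.3  33.2  78. ]
keeper_rear_knob [146.2  50.2] 0.58 [643.7  77.3  78. ]
```

View pics/w7.png

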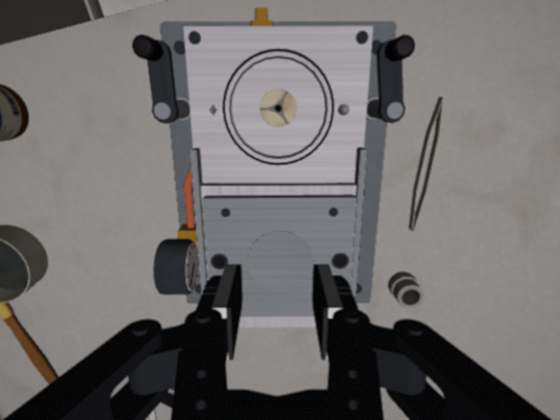

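View pics/w7c.png

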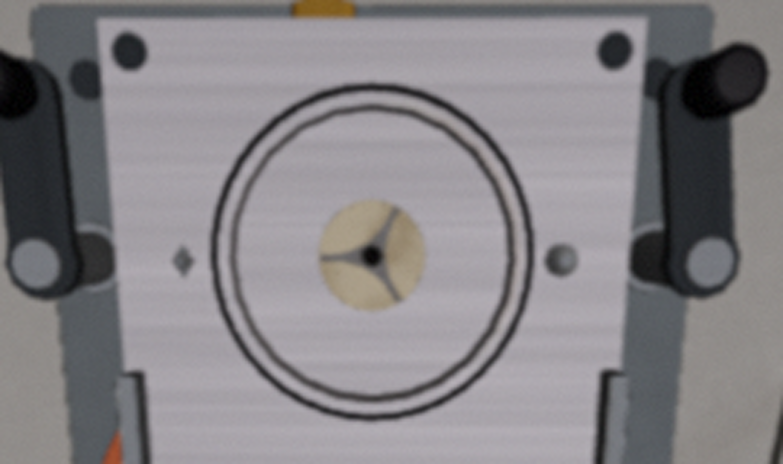

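```bash
python3 - <<'E'
from h import *
import pickle
ci=pickle.load(open('w7.pkl','rb'))
f=lambda u,v:(150+u/2.9,20+v/2.9)
a=atz(ci,f(562,259),52);b=atz(ci,f(183,261),52)
print('pins',a,b,np.hypot(*(b-a)[:2]),np.degrees(np.arctan2(b[1]-a[1],b[0]-a[0])),'mid',(a+b)/2)
for z in(36,38,40): print('disc',atz(ci,f(371.5,256),z))
# disc outline ellipse (top z~42) & rim groove
print('disc edge ctr',atz(ci,f((318+426)/2,(200+311)/2),40))
print('well edge', atz(ci,f((213+532)/2,(85+418)/2),45))
h=[atz(ci,x,62.5) for x in [(219,261),(340,261)]]; print('holes',h,(h[0]+h[1])/2)
print('cover back edge',atz(ci,(278,317),62.5))
E
```

```text
pins [512.96104867  74.13319234  52.        ] [601.22135425 101.31578742  52.        ] 92.35136716648307 17.11789608266766 mid [557.09120146  87.72448988  52.        ]
disc [557.39744837  87.27669955  36.        ]
disc [557.42276201  87.22715051  38.        ]
disc [557.44807566  87.17760146  40.        ]
disc edge ctr [557.36154438  87.0241017   40.        ]
well edge [557.58477617  85.95275683  45.        ]
holes [array([568.69769714, 209.18233931,  62.5       ]), array([478.29098868, 181.90319142,  62.5       ])] [523.49434291 195.54276537  62.5       ]
cover back edge [509.78951366 244.74962349  62.5       ]
```

Call:
play_rows(motion=[60,-1.7,5.2,0,0,0,0,60,-3.4,10.4,-2,0,0,0,60,-3.4,10.4,-6,0,0,0,60,-3.4,10.4,-9,0,0,0,60,-3.4,10.4,-10,0,0,0])

```text
clock: 13.02
position: [503.0, 261.3, 62.9]
ee_rot: [0.803, -0.596, -0.0, 0.002]
contact_force: [-0.4, -0.1, 0.7]
gripper_width: 51.2
```

Call:
play_rows(motion=[60,0,0,0,0,0,0,60,0,0,-0.3,0,0,0,60,0,0,-0.6,0,0,0,60,0,0,-0.9,0,0,0,60,0,0,-1.0,0,0,0])

```text
clock: 13.65
position: [503.9, 261.9, 54.8]
ee_rot: [0.803, -0.596, -0.0, -0.0]
contact_force: [-0.3, -0.2, -0.3]
gripper_width: 51.6
```

```bash
python3 - <<'E'
from h import *
s=arm.read_state(); P=s['position'];print(P,s['clock'],s['gripper_width'],s['contact_force'])
p,d=snap('wrist','w8.png')
p,d=snap('side','s8.png')
cv2.imwrite('pics/s8c.png',cv2.resize(p[150:330,190:410,::-1],None,fx=3.3,fy=3.3,interpolation=cv2.INTER_CUBIC))
E
```

```text
[503.89026071 261.91434296  54.81457909] 13.65 51.612758036006454 [-0.30561003 -0.20429609 -0.25916978]
```

View pics/w8.png

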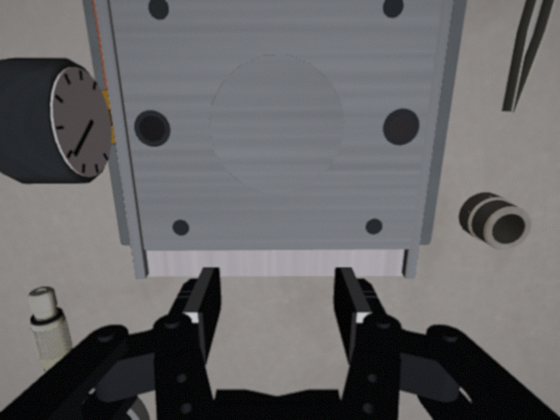

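View pics/s8c.png

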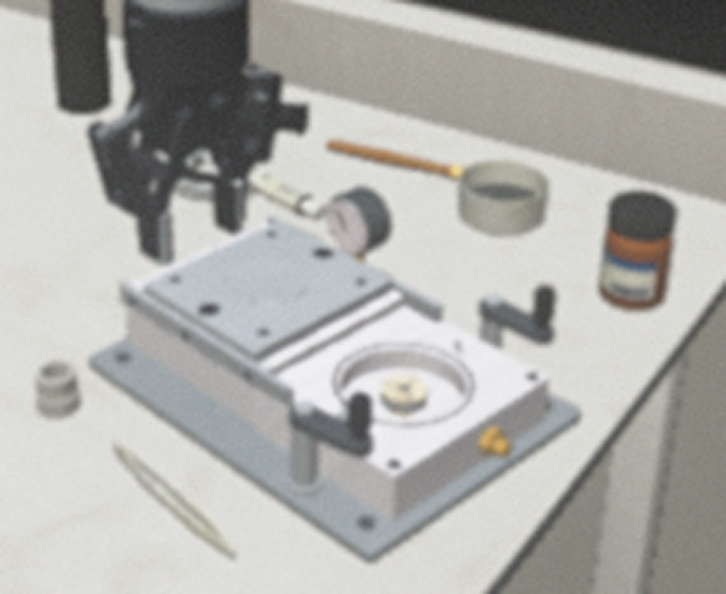

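Call:
play_rows(motion=[60,0.1,-0.4,0,0,0,0,60,0.1,-0.4,-0.1,0,0,0,60,0.1,-0.4,-0.2,0,0,0,60,0.1,-0.4,-0.3,0,0,0,60,0.1,-0.4,-0.3,0,0,0])

```text
clock: 14.38
position: [504.8, 258.0, 51.7]
ee_rot: [0.803, -0.596, -0.0, 0.0]
contact_force: [0.9, 0.4, -0.1]
gripper_width: 51.3
```

Call:
play_rows(motion=[60,0,0,-0.1,0,0,0,60,0,0,-0.2,0,0,0,60,0,0,-0.2,0,0,0])

```text
clock: 14.75
position: [504.9, 258.0, 49.7]
ee_rot: [0.803, -0.596, -0.0, 0.0]
contact_force: [0.8, 0.0, -0.5]
gripper_width: 51.1
```

Call:
play_rows(motion=[60,0,0,-0.1,0,0,0,60,0,0,-0.2,0,0,0,60,0,0,-0.2,0,0,0])

```text
clock: 15.12
position: [505.0, 258.1, 49.3]
ee_rot: [0.803, -0.596, 0.0, -0.0]
contact_force: [-2.7, 0.0, 8.4]
gripper_width: 51.0
```

Call:
play_rows(motion=[60,0,0,0.25,0,0,0,60,0.15,-0.48,0.25,0,0,0,60,0.44,-1.43,0.25,0,0,0,60,0.73,-2.4,0.25,0,0,0,60,1.02,-3.35,0.25,0,0,0])

```text
clock: 15.75
position: [515.6, 224.3, 50.5]
ee_rot: [0.803, -0.596, 0.0, -0.001]
contact_force: [-1.1, 5.2, 1.9]
gripper_width: 51.3
```

Call:
play_rows(motion=[60,0.29,-0.96,0,0,0,0,60,0.58,-1.91,0,0,0,0,60,0.88,-2.87,0,0,0,0,60,1.17,-3.82,0,0,0,0,60,1.46,-4.78,0,0,0,0])

```text
clock: 16.38
position: [530.0, 176.2, 50.5]
ee_rot: [0.803, -0.596, 0.0, -0.0]
contact_force: [-1.0, 4.9, 3.1]
gripper_width: 51.0
```

Call:
play_rows(motion=[60,0.2,-0.67,0,0,0,0,60,0.35,-1.15,0,0,0,0,60,0.5,-1.63,0,0,0,0,60,0.61,-2.0,0,0,0,0,60,0.64,-2.1,0,0,0,0])

```text
clock: 17.0
position: [536.0, 155.2, 50.2]
ee_rot: [0.803, -0.596, -0.0, 0.0]
contact_force: [-1.6, 4.2, 2.7]
gripper_width: 51.3
```

```bash
python3 - <<'E'
from h import *
import pickle
s=arm.read_state(); P=s['position'];print(P,s['clock'],s['gripper_width'],s['contact_force'])
ci=arm.camera_info('wrist'); pickle.dump(ci,open('w9.pkl','wb'))
p,d=snap('wrist','w9.png'); np.save('w9d.npy',d)
E
```

```text
[536.03045775 155.24701895  50.19005733] 17.0 51.333844669391624 [-1.63084503  4.23807111  2.73760388]
```

View pics/w9.png

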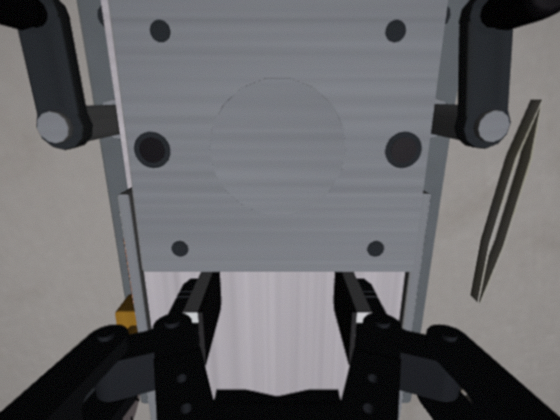

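```bash
python3 - <<'E'
from h import *
import pickle
ci=pickle.load(open('w9.pkl','rb'))
a=atz(ci,(152.5,149.5),62.5);b=atz(ci,(403.5,149.5),62.5);m=(a+b)/2
e=np.radians(17.0);X=np.array([np.cos(e),np.sin(e)]);Y=np.array([-np.sin(e),np.cos(e)])
for q in (a,b,m,np.array([536.03,155.25,0])): d=q[:2]-[557.2,87.5]; print(q,d@X,d@Y)
print(np.linalg.norm(a-b),np.degrees(np.arctan2(*(a-b)[1::-1])), atz(ci,(278,270),62.5))
E
```

```text
[598.22667152 109.03930005  62.5       ] 45.53148297291144 8.603097182298008
[508.37673441  81.91958964  62.5       ] -48.321475170542925 8.937968423523571
[553.30170297  95.47944484  62.5       ] -1.3949960988157677 8.770532802910804
[536.03 155.25   0.  ] -0.4367886887721123 70.97915620547602
93.85355555878104 16.795567153543043 [538.75376472 143.54709866  62.5       ]
```

Call:
play_rows(motion=[60,0.06,-0.2,0,0,0,0,60,0.12,-0.4,0,0,0,0,60,0.18,-0.57,0,0,0,0,60,0.22,-0.7,0,0,0,0,60,0.24,-0.8,0,0,0,0])

```text
clock: 17.68
position: [538.0, 146.7, 49.9]
ee_rot: [0.803, -0.597, -0.0, 0.001]
contact_force: [-0.4, 0.3, 0.4]
gripper_width: 51.2
```

```bash
python3 - <<'E'
from h import *
import pickle
s=arm.read_state(); P=s['position'];print(P,s['clock'],s['gripper_width'],s['contact_force'])
ci=arm.camera_info('wrist'); pickle.dump(ci,open('w10.pkl','wb'))
p,d=snap('wrist','w10.png'); np.save('w10d.npy',d)
def med(u,v): return atd(ci,(u,v),np.median(d[v-4:v+5,u-4:u+5])).round(1)
for q in [(200,60),(350,60),(200,250),(350,250),(280,150)]: print(q,med(*q))
p,d=snap('side','s10.png')
cv2.imwrite('pics/s10c.png',cv2.resize(p[150:330,190:410,::-1],None,fx=3.3,fy=3.3,interpolation=cv2.INTER_CUBIC))
E
```

```text
[538.03709859 146.72045028  49.85273586] 17.675 51.17557481639514 [-0.41594964  0.25569994  0.41877242]
(200, 60) [591.6  65.1  55.4]
(350, 60) [539.3  49.3  55.4]
(200, 250) [574.8 138.8  55.6]
(350, 250) [512.6 120.2  55.4]
(280, 150) [554.3  87.7  56.2]
```

View pics/w10.png

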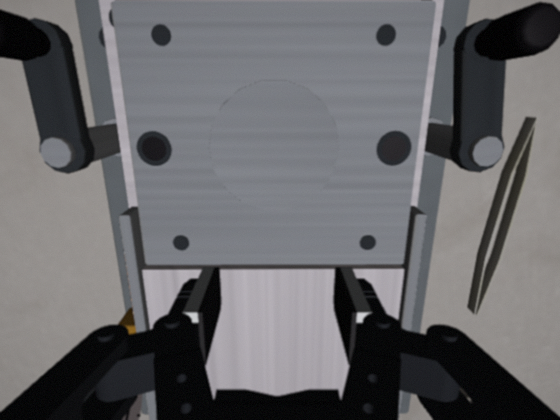

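View pics/s10c.png

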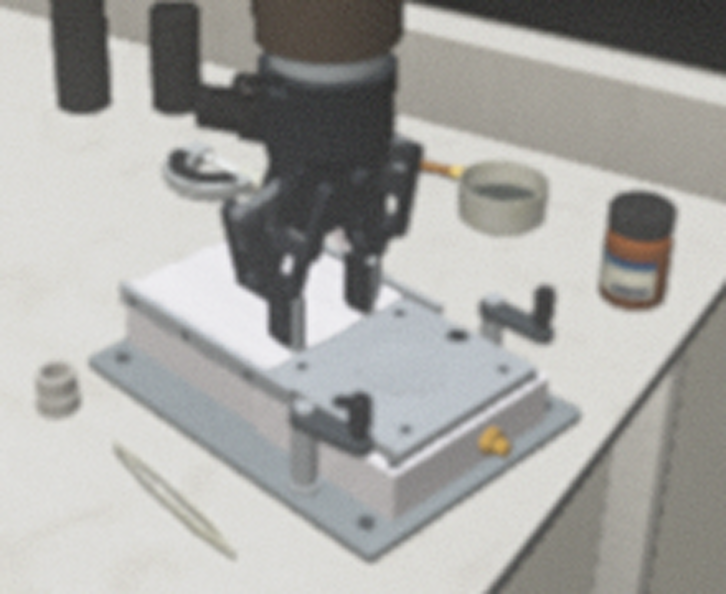

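```bash
python3 - <<'E'
from h import *
import pickle
e=np.radians(17.0);X=np.array([np.cos(e),np.sin(e)]);Y=np.array([-np.sin(e),np.cos(e)])
for n,uvf,uvr in [('w4',(383.5,34),(153.5,37)),('w7',(404,46),(146,48))]:
    ci=pickle.load(open(n+'.pkl','rb'))
    for uv in (uvf,uvr):
        q=atz(ci,uv,90); d=q[:2]-[557.2,87.5]; print(n,q.round(1),d@X,d@Y)
    p=cv2.imread('pics/%s.png'%n); cv2.imwrite('pics/%sk.png'%n,np.hstack([cv2.resize(p[10:130,120:200],None,fx=4.5,fy=4.5,interpolation=cv2.INTER_CUBIC),cv2.resize(p[10:130,350:430],None,fx=4.5,fy=4.5,interpolation=cv2.INTER_CUBIC)]))
E
```

```text
w4 [501.8  33.2  90. ] -68.88352153748014 -35.691539133754866
w4 [639.6  76.8  90. ] 75.69076710367392 -34.28811324385739
w7 [499.3  32.8  90. ] -71.36653588033795 -35.37384047262143
w7 [639.7  76.4  90. ] 75.60076549030148 -34.736707087117615
```

View pics/w7k.png

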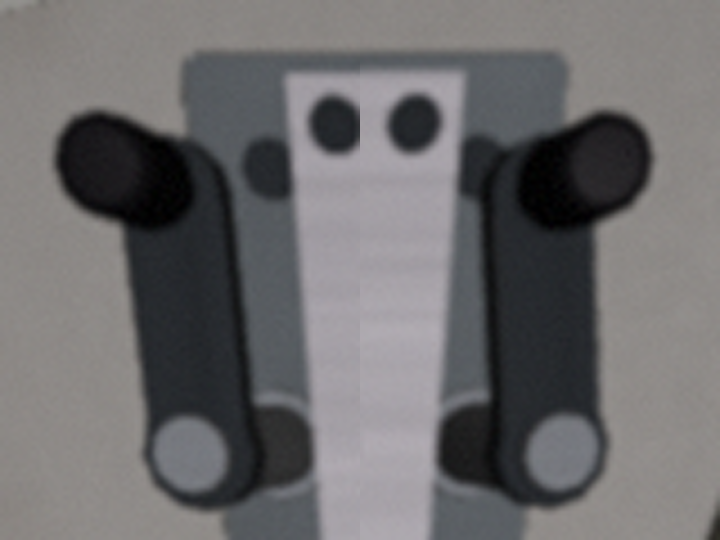

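Call:
play_rows(motion=[60,0,0,1.5,0,0,0,60,0,0,6,0,0,0,50,0,0,10,0,0,0,45,0,0,10,0,0,0,45,0,0,10,0,0,0])

```text
clock: 18.4
position: [538.1, 147.6, 150.6]
ee_rot: [0.803, -0.596, -0.0, -0.0]
contact_force: [0.1, 0.7, -0.1]
gripper_width: 38.6
```

```bash
python3 - <<'E'
from h import *
import pickle
s=arm.read_state(); P=s['position'];print(P,s['clock'],s['gripper_width'],s['contact_force'])
ci=arm.camera_info('wrist'); pickle.dump(ci,open('w11.pkl','wb'))
p,d=snap('wrist','w11.png'); np.save('w11d.npy',d)
e=np.radians(17.0);X=np.array([np.cos(e),np.sin(e)]);Y=np.array([-np.sin(e),np.cos(e)])
for k in ('keeper_front_knob','keeper_rear_knob'):
    for x in arm.place_of(k,'wrist')[:2]:
        q=atz(ci,x['uv'],78);dd=q[:2]-[557.2,87.5]; print(k,x,q,dd@X,dd@Y)
E
```

```text
[538.07011494 147.55966713 150.58402547] 18.4 38.56800366540206 [ 0.0507747   0.65691111 -0.11364596]
keeper_front_knob {'uv': [397.6, 63.6], 'confidence': 0.73} [500.2178952   32.70682937  78.        ] -70.51223052705448 -35.739014552887106
keeper_rear_knob {'uv': [136.7, 67.8], 'confidence': 0.86} [642.61814437  78.08370494  78.        ] 78.93271946554728 -33.97869623462538
keeper_rear_knob {'uv': [275.7, 126.8], 'confidence': 0.41} [556.85495457  86.47167563  78.        ] -0.6306215330673148 -0.8825099630629921
```

View pics/w11.png

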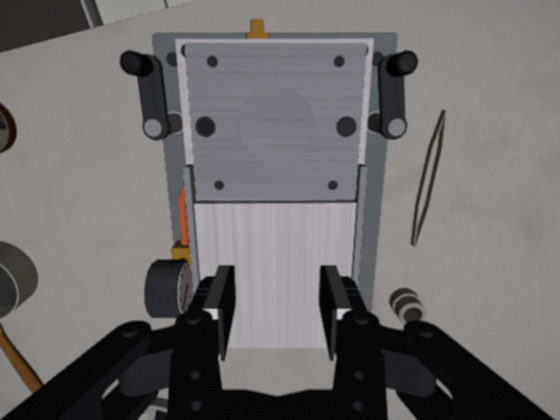

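```bash
python3 - <<'E'
from h import *
print(arm.read_state()['joints'].round(2))
e=np.radians(17.0);X=np.array([np.cos(e),np.sin(e)]);Y=np.array([-np.sin(e),np.cos(e)])
O=np.array([557.2,87.4])
W=lambda x,y:O+x*X+y*Y
def path(sg,start,S):
    s=W(*S); print('start',s.round(1))
    for t in (1.4,1.25,1.1,.95,.8,.65,.5,.37,.25,.12,0,-.06):
        k=np.array([sg*(-77+36*np.cos(t)),-36*np.sin(t)])-12.4*np.array([sg,1])
        if t<0:k[0]=sg*(-41-12.4)
        w=W(*k); print(t,w.round(1),((w-s)/10).round(2))
print('from cur',((W(-90,-56)-[538.5,147.7])/10).round(2)); path(1,None,(-90,-56)); 
print((W(90,-56)-W(-53.4,-10.4))/10); path(-1,None,(90,-56))
E
```

```text
[ 0.56  0.35 -0.27 -0.   -0.95 -0.26]
from cur [ -5.1  -14.02]
start [487.5   7.5]
1.4 [491.6  17.3] [0.41 0.97]
1.25 [496.2  20.1] [0.87 1.25]
1.1 [500.3  23.5] [1.28 1.6 ]
0.95 [503.9  27.5] [1.64 2.  ]
0.8 [506.9  32. ] [1.94 2.45]
0.65 [509.1  36.9] [2.16 2.94]
0.5 [510.6  42.1] [2.31 3.46]
0.37 [511.2  46.8] [2.37 3.92]
0.25 [511.3  51.1] [2.38 4.36]
0.12 [510.8  55.7] [2.33 4.82]
0 [509.8  59.9] [2.23 5.24]
-0.06 [509.1  62. ] [2.16 5.45]
[15.04662517 -0.16813944]
start [659.6  60.2]
1.4 [650.8  66. ] [-0.88  0.58]
1.25 [645.5  65.7] [-1.42  0.55]
1.1 [640.1  66.2] [-1.96  0.61]
0.95 [634.9  67.6] [-2.48  0.74]
0.8 [629.9  69.7] [-2.98  0.95]
0.65 [625.3  72.5] [-3.44  1.23]
0.5 [621.2  75.9] [-3.85  1.58]
0.37 [618.   79.4] [-4.16  1.93]
0.25 [615.6  83. ] [-4.41  2.28]
0.12 [613.4  87.1] [-4.62  2.69]
0 [611.9  91.2] [-4.77  3.1 ]
-0.06 [611.3  93.2] [-4.84  3.31]
```

Call:
play_rows(motion=[0,-1.5,-4,0,0,0,-9,0,-3,-8.5,0,0,0,-18,0,-4.5,-12.5,0,0,0,-27,0,-5.1,-14,0,0,0,-36,0,-5.1,-14,-3,0,0,-45])

```text
clock: 19.18
position: [488.3, 6.8, 121.2]
ee_rot: [-0.511, 0.86, -0.001, 0.002]
contact_force: [-0.3, -0.2, -0.2]
gripper_width: 0.1
```

Call:
play_rows(motion=[0,0,0,-3,0,0,0,0,0,0,-5,0,0,0,0,0,0,-5.1,0,0,0,0,0,0,-5.1,0,0,0])

```text
clock: 19.68
position: [487.9, 7.7, 69.5]
ee_rot: [-0.514, 0.858, -0.0, -0.0]
contact_force: [0.3, -0.3, 0.1]
gripper_width: 0.0
```

```bash
python3 - <<'E'
from h import *
s=arm.read_state(); P=s['position'];print(P,s['ee_rot'],s['clock'],s['gripper_width'],s['contact_force'])
for n in ('side','scene'):
    p,d=snap(n,n+'12.png')
    b=(150,330,190,410) if n=='side' else (190,350,230,420)
    cv2.imwrite('pics/%s12c.png'%n,cv2.resize(p[b[0]:b[1],b[2]:b[3],::-1],None,fx=3.3,fy=3.3,interpolation=cv2.INTER_CUBIC))
E
```

```text
[487.85347268   7.74818313  69.49878307] [-5.13605673e-01  8.58026336e-01 -1.29190377e-04 -4.09497715e-05] 19.675 0.02280576722512287 [ 0.25261601 -0.3010255   0.07108059]
```

View pics/side12c.png

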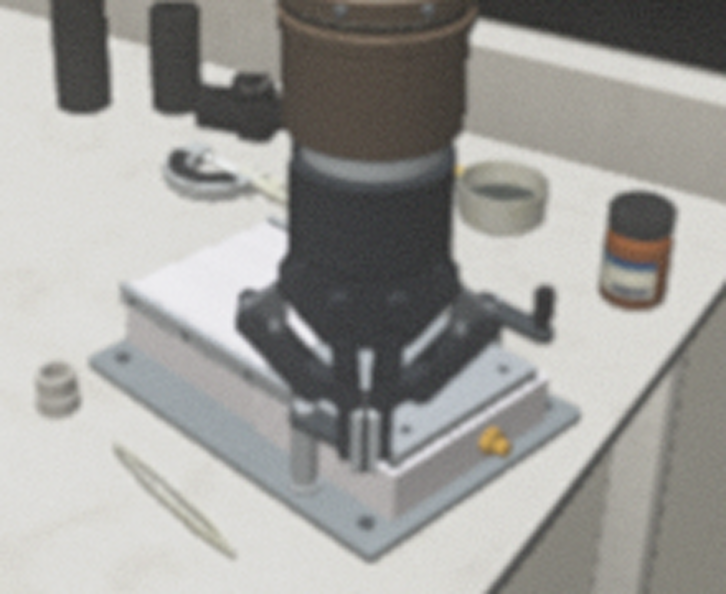

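View pics/scene12c.png

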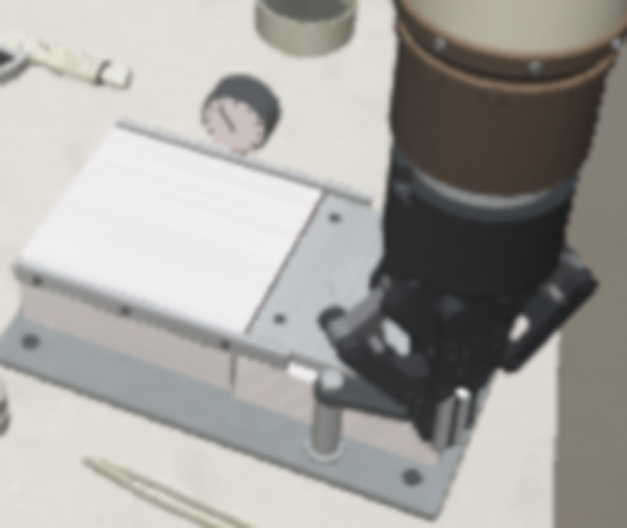

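Call:
play_rows(motion=[0,0.41,0.95,0,0,0,0,0,0.87,1.25,0,0,0,0,0,1.28,1.6,0,0,0,0,0,1.64,2.0,0,0,0,0,0,1.94,2.45,0,0,0,0])

```text
clock: 20.4
position: [507.2, 32.5, 69.2]
ee_rot: [-0.513, 0.858, 0.0, 0.0]
contact_force: [0.2, -2.1, 0.1]
gripper_width: 0.2
```

Call:
play_rows(motion=[0,0.22,0.49,0,0,0,0,0,0.37,1.0,0,0,0,0,0,0.43,1.47,0,0,0,0,0,0.44,1.9,0,0,0,0,0,0.39,2.37,0,0,0,0])

```text
clock: 21.02
position: [510.8, 56.2, 69.3]
ee_rot: [-0.513, 0.858, 0.0, 0.0]
contact_force: [-0.4, -1.6, -0.2]
gripper_width: -0.2
```

Call:
play_rows(motion=[0,-0.1,0.42,0,0,0,0,0,-0.17,0.63,0,0,0,0,0,-0.17,0.63,0,0,0,0])

```text
clock: 21.4
position: [508.6, 61.9, 69.3]
ee_rot: [-0.513, 0.858, -0.0, -0.001]
contact_force: [-0.4, -3.1, 1.2]
gripper_width: 0.1
```

Call:
play_rows(motion=[0,-0.05,0.15,0,0,0,0,0,-0.08,0.28,0,0,0,0,0,-0.08,0.28,0,0,0,0])

```text
clock: 21.78
position: [507.3, 62.8, 69.3]
ee_rot: [-0.513, 0.858, -0.001, -0.002]
contact_force: [-0.1, -10.7, 2.9]
gripper_width: -0.5
```

```bash
python3 - <<'E'
from h import *
s=arm.read_state(); P=s['position'];print(P,s['clock'],s['contact_force'])
for n in ('side','scene'):
    p,d=snap(n,n+'13.png')
    b=(150,330,190,410) if n=='side' else (190,350,230,420)
    cv2.imwrite('pics/%s13c.png'%n,cv2.resize(p[b[0]:b[1],b[2]:b[3],::-1],None,fx=3.3,fy=3.3,interpolation=cv2.INTER_CUBIC))
E
```

```text
[507.25258998  62.82142077  69.28557413] 21.775 [ -0.06620023 -10.66270208   2.89577075]
```

View pics/scene13c.png

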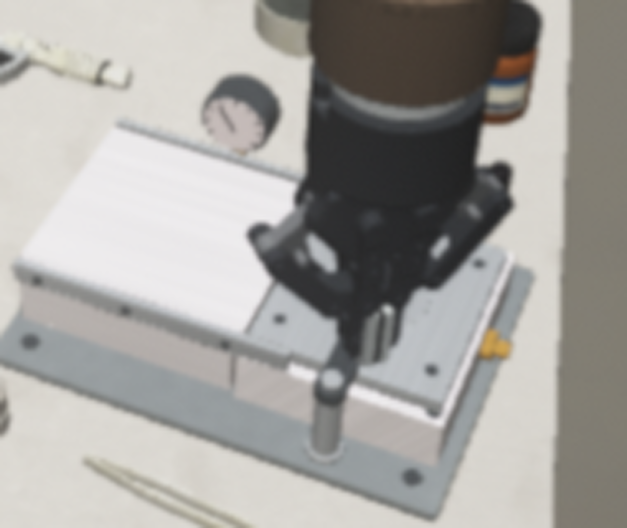

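Call:
play_rows(motion=[0,-0.7,-1.3,0,0,0,0,0,-0.7,-1.3,4,0,0,0,0,-0.7,-1.3,8,0,0,10,0,2,-1.3,8,0,0,20,0,5,-1.0,8,0,0,30])

```text
clock: 22.5
position: [559.0, 55.5, 150.5]
ee_rot: [0.72, -0.694, 0.0, -0.002]
contact_force: [0.5, 0.8, 0.1]
gripper_width: 0.2
```

Call:
play_rows(motion=[0,3,0.1,0,0,0,10,0,6,0.2,0,0,0,20,0,9,0.4,0,0,0,30,0,10.1,0.5,0,0,0,40,0,10.1,0.5,0,0,0,50])

```text
clock: 23.12
position: [660.0, 60.4, 148.5]
ee_rot: [0.946, -0.325, -0.0, -0.001]
contact_force: [0.3, -0.7, -0.3]
gripper_width: 0.2
```

```bash
python3 - <<'E'
from h import *
s=arm.read_state(); P=s['position'];print(P,s['joints'].round(2),s['clock'],s['contact_force'])
for n in ('side','scene'):
    p,d=snap(n,n+'14.png')
    b=(150,330,190,410) if n=='side' else (190,350,230,420)
    cv2.imwrite('pics/%s14c.png'%n,cv2.resize(p[b[0]:b[1],b[2]:b[3],::-1],None,fx=3.3,fy=3.3,interpolation=cv2.INTER_CUBIC))
E
```

```text
[660.03599672  60.42260923 148.508863  ] [ 0.33  0.51 -0.   -0.   -1.06  0.58] 23.125 [ 0.25286562 -0.67095218 -0.32758507]
```

View pics/scene14c.png

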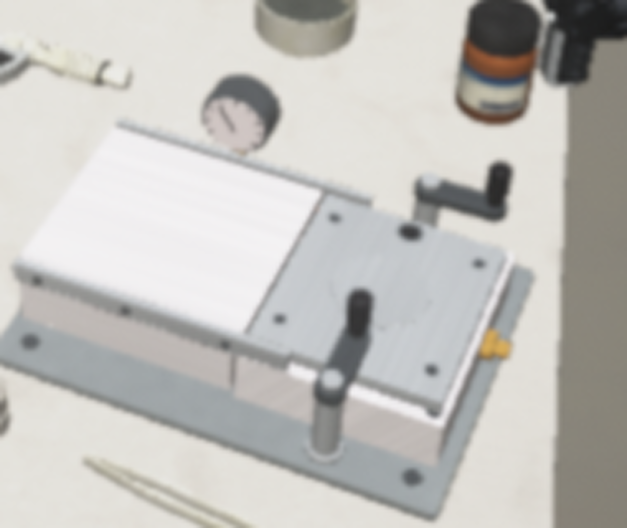

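View pics/side14c.png

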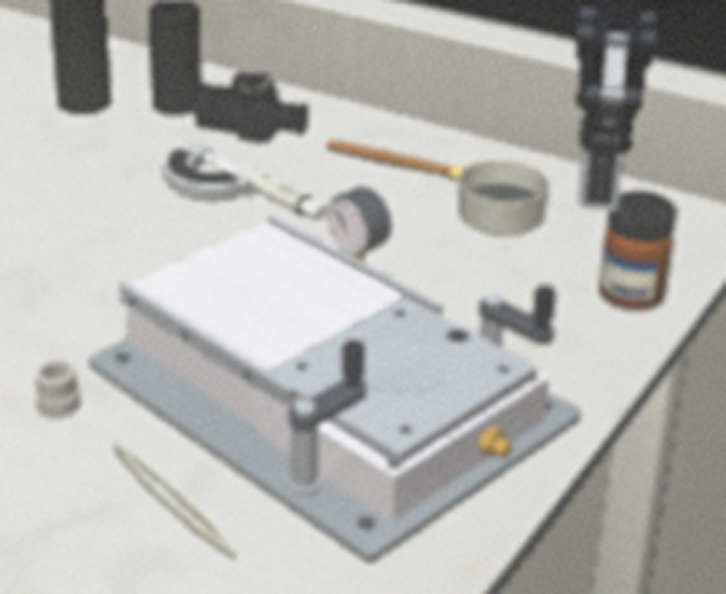

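```bash
python3 - <<'E'
from h import *
import pickle
print('scene',[(x['uv'],atz(arm.camera_info('scene'),x['uv'],0).round(1)) for x in arm.place_of('fluid_jar','scene')[:1]],'side')
print([(x['uv'],atz(arm.camera_info('side'),x['uv'],0).round(1)) for x in arm.place_of('fluid_jar','side')[:1]])
ci=pickle.load(open('w7.pkl','rb')); print(atz(ci,(8,105),71))
E
```

```text
scene [([376.8, 220.7], array([778.9, 161.9,   0. ]))] side
[([379.1, 239.5], array([774.2, 160.1,   0. ]))]
[725.79805242 135.46327799  71.        ]
```

Call:
play_rows(motion=[0,0,0,-3,0,0,0,0,0,0,-6.5,0,0,0,0,0,0,-8,0,0,0,0,0,0,-8,0,0,0])

```text
clock: 23.82
position: [658.9, 59.9, 68.6]
ee_rot: [0.945, -0.328, -0.001, 0.001]
contact_force: [-0.9, 0.4, 0.4]
gripper_width: -0.2
```

Call:
play_rows(motion=[0,-0.85,0.6,0,0,0,0,0,-1.4,0.56,0,0,0,0,0,-1.94,0.62,0,0,0,0,0,-2.46,0.75,0,0,0,0,0,-2.96,0.96,0,0,0,0])

```text
clock: 24.45
position: [630.2, 69.8, 70.9]
ee_rot: [0.945, -0.327, 0.001, -0.001]
contact_force: [0.9, -1.2, 0.4]
gripper_width: 0.1
```

Call:
play_rows(motion=[0,-0.46,0.28,0,0,0,0,0,-0.87,0.63,0,0,0,0,0,-1.18,0.98,0,0,0,0,0,-1.43,1.33,0,0,0,0,0,-1.64,1.74,0,0,0,0])

```text
clock: 25.08
position: [613.0, 87.3, 69.1]
ee_rot: [0.945, -0.327, -0.0, 0.0]
contact_force: [0.7, -2.3, -0.3]
gripper_width: 0.2
```

Call:
play_rows(motion=[0,-0.15,0.41,0,0,0,0,0,-0.22,0.62,0,0,0,0,0,-0.22,0.62,0,0,0,0])

```text
clock: 25.45
position: [611.7, 91.0, 69.2]
ee_rot: [0.945, -0.327, 0.001, 0.001]
contact_force: [4.1, -9.6, -1.9]
gripper_width: 0.1
```

Call:
play_rows(motion=[0,-0.05,0.15,0,0,0,0,0,-0.08,0.28,0,0,0,0,0,-0.08,0.28,0,0,0,0])

```text
clock: 25.82
position: [611.6, 91.4, 69.3]
ee_rot: [0.945, -0.327, 0.001, 0.003]
contact_force: [8.2, -18.1, -3.3]
gripper_width: -0.3
```

Call:
play_rows(motion=[0,0.5,-0.3,0,0,0,0,0,1.3,-0.7,0,0,0,0,0,1.3,-0.7,4,0,0,0,0,1.3,-0.7,9,0,0,-10,0,-1,1,11,0,0,-20])

```text
clock: 26.45
position: [602.8, 106.8, 182.7]
ee_rot: [0.872, -0.489, 0.002, -0.003]
contact_force: [-0.8, 0.5, -0.2]
gripper_width: -0.1
```

Call:
play_rows(motion=[0,-3,3,0,0,0,-10,0,-6,6,0,0,0,-20,0,-6.5,6.5,0,0,0,-25,0,-6.5,6.5,0,0,0,-25,0,-6.5,6.5,0,0,0,-25])

```text
clock: 27.08
position: [535.7, 171.2, 179.3]
ee_rot: [0.748, -0.664, -0.0, -0.0]
contact_force: [-0.4, 0.3, 0.6]
gripper_width: -0.1
```

```bash
python3 - <<'E'
from h import *
import pickle
s=arm.read_state(); P=s['position'];print(P,s['joints'].round(2),s['clock'],s['contact_force'])
ci=arm.camera_info('wrist'); pickle.dump(ci,open('w15.pkl','wb'))
p,d=snap('wrist','w15.png'); np.save('w15d.npy',d)
e=np.radians(17.0);X=np.array([np.cos(e),np.sin(e)]);Y=np.array([-np.sin(e),np.cos(e)])
for k in ('keeper_front_knob','keeper_rear_knob'):
    for x in arm.place_of(k,'wrist')[:2]:
        q=atz(ci,x['uv'],78);dd=q[:2]-[557.2,87.5]; print(k,x,q,dd@X,dd@Y)
p,d=snap('side','s15.png')
cv2.imwrite('pics/s15c.png',cv2.resize(p[150:330,190:410,::-1],None,fx=3.3,fy=3.3,interpolation=cv2.INTER_CUBIC))
E
```

```text
[535.67727316 171.19478542 179.30970843] [ 0.6   0.32 -0.22 -0.   -1.02 -0.48] 27.075 [-0.42010916  0.32866079  0.64478618]
keeper_front_knob {'uv': [317.2, 76.8], 'confidence': 0.67} [520.26372338  74.99346616  78.        ] -38.978893618726204 -1.1609356284610326
keeper_front_knob {'uv': [261.6, 90.9], 'confidence': 0.45} [555.54951728  88.0283584   78.        ] -1.4238874322973873 0.9878260942906905
keeper_rear_knob {'uv': [199.3, 102.9], 'confidence': 0.97} [596.21036777 100.61685414  78.        ] 41.14079723414541 1.1381822757460047
```

View pics/w15.png

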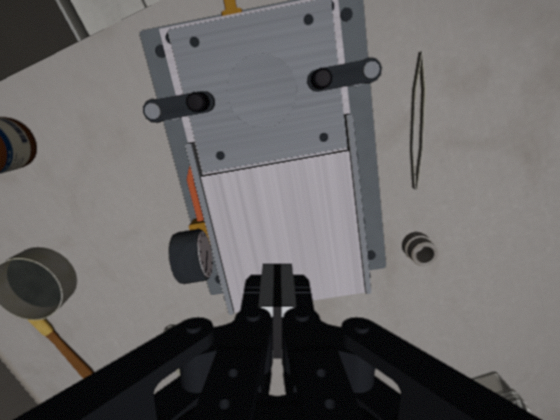

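View pics/s15c.png

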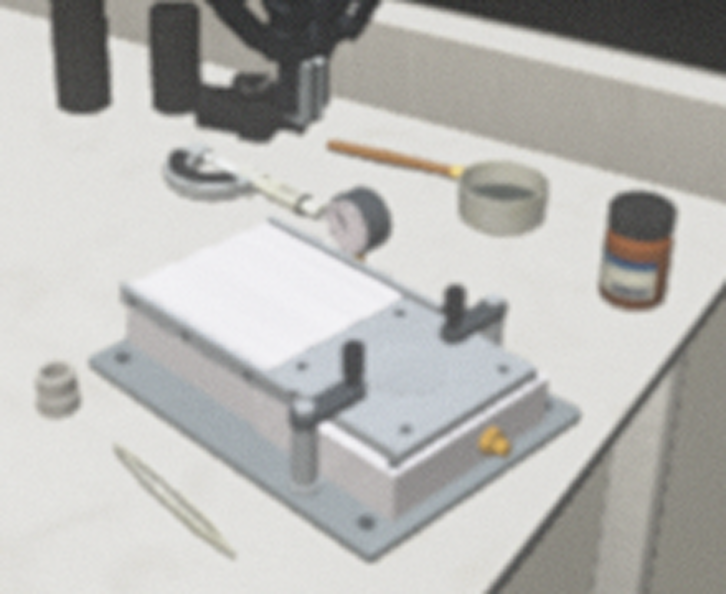

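```bash
python3 - <<'E'
from h import *
import pickle
ci=pickle.load(open('w15.pkl','rb'));d=np.load('w15d.npy')
def med(u,v): return atd(ci,(u,v),np.median(d[v-3:v+4,u-3:u+4])).round(1)
for q in [(210,55),(300,35),(240,150),(310,125),(262,90),(260,220)]: print(q,med(*q))
p=cv2.imread('pics/w15.png'); cv2.imwrite('pics/w15k.png',cv2.resize(p[0:180,130:400],None,fx=2.9,fy=2.9,interpolation=cv2.INTER_CUBIC))
E
```

```text
(210, 55) [595.   68.5  55.5]
(300, 35) [534.   48.3  55.3]
(240, 150) [568.4 132.1  55.3]
(310, 125) [518.  107.3  55.5]
(262, 90) [556.3  87.1  56. ]
(260, 220) [547.3 187.5  53.1]
```

View pics/w15k.png

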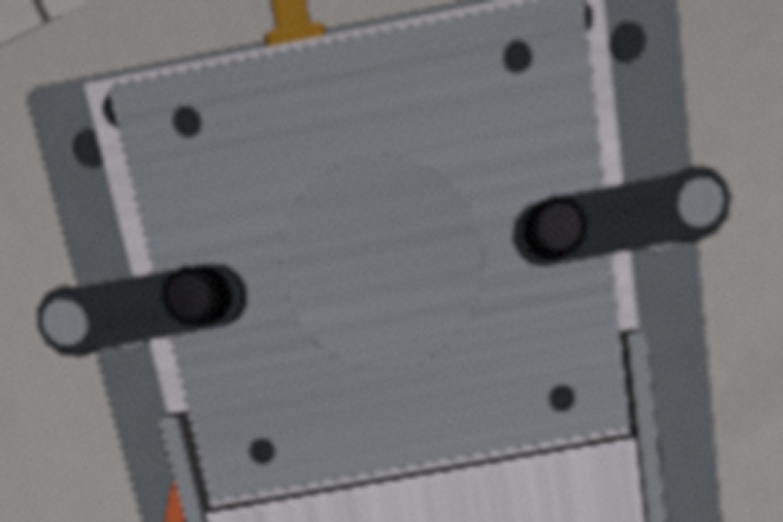

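```bash
python3 - <<'E'
from h import *
print(arm.read_state()['clock']); print(arm.job_done())
E
```

```text
27.275
the job is handed in; nothing more can be done
None
```

The tester is loaded and handed in at about 27 s of the 66 s allowed. The valve disc is on the seat, the cover is down over both pins, and both keepers are swung in. The other things on the bench were not touched.

- **Disc:** after I let go, the picture showed it flat and centred within about 1 mm of the seat. The cover hides it now, so I could not check it again at the end.
- **Cover:** it dropped over the pins. Its top reads 55.3–55.5 mm near all four corners, against 55 mm expected when seated (the camera's heights read slightly high throughout). It is level, and I did not need to press it down.
- **Keepers:** both stopped hard when pushed, the front at about 11 N and the rear at about 20 N, well above the 2 N friction. The last wrist picture shows both arms within about a degree of the line between their posts. The knob estimates from the vision network read about 1 mm either side of that line (front -1.2 mm, rear +1.1 mm), which is within its error.

The gripper read 23.5 mm wide while holding the 27 mm disc. The pictures showed it held level and central, so I took that as an offset in the gripper reading.

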